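# Stow the last soil jar and shut the sample case

## Task

Take the soil jar that stands alone on the bench beside the open aluminium sample case and stand it upright in the empty middle compartment of the case. Then unlock the folding stay by lifting its knee up past centre, and let the lid down gently until it is fully closed. Leave the jars in the case, the tub and the sieve where they stand.

Things in the scene. Friction and masses are not known exactly. Their poses are not given: they have to be found in the camera images.
- case: Fixed aluminium sample case, 210 (x) x 300 (y) x 100 mm high without lid, walls and floor 4 mm. Origin: centre of its underside. -x is its front (to the robot), +x its back. Inside, 42 mm high partitions make three compartments (each 95 mm wide in y, x from -45 to +100 mm) and a tray along the front. The outer two hold a jar each, the middle one is empty. The lid stay is outside on its right (-y).
- case_place (a point): Point on the floor of the empty middle compartment, on its middle line (case's y = 0), at the case's x = +25 mm, 4 mm above the bench: a good place for the centre of the jar's foot. Axes as the case's. The open lid leans out over it.
- jar_center (a point): Centre (half-way up) of the loose soil jar on the bench: upright cylinder, 58 mm diameter, 100 mm high in all (black 20 mm screw cap 59 mm diameter on top), about 0.3 kg. z axis along the jar, up. It stands beside the case, on its left or its right.
- lid (a joint): Lid angle about its hinge, rad: 0 = open as at the start (70 degrees up from closed, so leaning 20 degrees forward over the case), grows as it closes, 1.22 = fully closed. The lid is a 210 x 300 mm tray 35 mm deep, 0.5 to 0.75 kg. Friction in the stay's knee holds it up while it is within about 0.2 rad of open; farther down it falls if not held.
- lid_hinge (a point): Middle of the lid's hinge line, on the back rim of the case, 100 mm above the bench (case's x = +105 mm, y = 0). Axes as the case's; the hinge line is the y axis. The lid closes by swinging towards -x and down.
- lid_handle (a point): Middle of the bar of the lid's bow handle: round bar 10 mm thick, 100 mm long, parallel to the hinge line, 35 mm off the lid's front edge (30 mm clear behind it). It is 245 mm from the hinge line along the lid and 17.5 mm above the lid's lower face; lid closed, it is 117.5 mm above the bench, 35 mm before the case. Axes turn with the lid: y along the bar, -x from the hinge outwards.
- knee (a joint): Fold of the stay at its knee, rad: 0 = locked (knee sunk 0.2 rad, 8 mm, past centre on to its stop), 0.2 = the two bars in line (centre), more = knee lifted above centre, unlocked and folding; about 3 when the lid is closed. Stiff: lifting takes about 6 N. Lifted well past centre it stays unlocked.
- knee_grip (a point): Middle of the round black thumb grip at the stay's knee: 20 mm diameter, 30 mm long, axis along the case's y; two flat 16 mm bars meet at its inner end. Locked, it is 60 mm above the rim, at the case's x = +38, y = -169 mm. It moves on a circle of 136 mm radius about stay_foot; unlocking goes up and to the front, first 60 degrees above level; 50 mm of it lets the lid sink about 10 degrees.
- stay_foot (a point): Pivot of the stay's lower bar on the case's right side wall (case's x = -80 mm, 92 mm above the bench), given in the middle plane of the thumb grip (case's y = -170 mm). Pivot axis along the case's y. Axes as the case's.
- jar_l: Bystander: a jar like the loose one, standing in the left (+y) compartment. Origin: centre of its underside.
- jar_r: Bystander: a jar like the loose one, standing in the right (-y) compartment. Origin: centre of its underside.
- tub: Bystander: squat round tub of soil with a white lid, 96 mm diameter, 72 mm high, on the other side of the case from the loose jar. Origin: centre of its underside.
- sieve: Bystander: round steel sieve, 100 mm diameter, 45 mm high, on the bench to the right. Origin: centre of its underside.
Things that resemble listed ones, but are neither listed nor needed, are in the scene too. Leave any red or yellow look-alike of the part that bears jar_center alone.

How it is judged:
By the outcome, as a careful person would: the job done as asked, in the order asked, and still so for the second after the job is handed in, with the robot touching nothing.
It also fails if it takes over 69 s, if anything falls off the work surface, if the arm or the gripper's body presses on something with over 40 N, if the wrist force passes 120 N, or if a joint passes its speed limit or range.

## Robot

A 6-joint arm with a two-finger parallel gripper is mounted at the origin on the work surface. World frame = base frame: x ahead of the robot, y to its left, z up, the work surface at z = 0. Lengths are in m, angles in degrees, forces in N, time in s.
With the tool pointing down it reaches from about 0.35 to 0.85 m from the base axis. Payload 8.1 kg.
Tool frame: the origin (TCP) lies midway between the tips of the shut fingers; the grasp point (between the pads) lies 19 mm behind it; y points along the fingers, x is the direction in which the jaws open and shut, and the axes are right-handed (so a half turn about y gives the same grasp; the last joint's range is limited). The gripper opens to 93 mm and grips with 3 to 60 N. Pads are 15 mm wide; open, the fingers measure 128 mm over their backs; the gripper's body (75 mm by 188 mm) begins 65 mm behind the grasp point.
Start: joints at [-79.492, 7.471, 85.268, -0, 87.261, -4.893], TCP at [0.159, -0.578, 0.219] pointing down, gripper open.
Joint ranges: [-169.43, 169.43], [-51.17, 129.36], [1.28, 143.12], [-76.62, 256.62], [0, 156.53], [-152.29, 152.29]. Speed limits (degrees/s): [136.94, 136.94, 159.86, 180, 180, 180].

## Interface

Orientations are given as [roll, pitch, yaw] about the fixed x, y, z axes, in that order (R = Rz(yaw) Ry(pitch) Rx(roll)).
In Python, from cell import ctrl, cams gives the robot as it stands. The module is installed in compiled form; this text tells all that it offers.
- The arm moves only by the tool carry_out, never from a script. Its argument "targets" is a list of rows, each an object with "hand": the opening, from -1 (shut) to 1 (fully open), so that 0 is half open; "slide": the shift along the tool's x, y, z in cm, a list of three; "roll": the turn about the tool's y in rad. A call has 1 to 5 rows; each row shifts and turns the pose as measured when the row begins, along the tool's axes as they then stand; what a row does not reach is not made up. A row lasts 1/8 s, in which the tool goes at most 62.5 mm and 10.7 degrees, less where a joint would pass 70% of its speed; a pose out of reach is approached as far as the arm can. A call is refused whole if a number of a shift passes 6.25 or a number of a turn 0.188, either way. A call with a gripper value outside its range is refused whole. The fingers move at their own pace and stop on an object; "grip_force" is the grip in N (left out, the last holds). Time passes only in rows, so rows that do not move let the fingers close. It gives the time, the measured TCP pose, the force and the opening at its end, in the units of the state.
- ctrl.get_state(): the state, without advancing time (a new reading comes with each control period).
- cams.capture(name): name is "scene" or "side" or "wrist"; returns a dict with "image" (384x512x3 uint8, red, green, blue), "range_z" (384x512 float32, m along the optical axis (not along the pixel's ray), 0 where there is no reading), "vfov" (degrees; the focal length in pixels is half the picture's height over the tangent of half this angle, whatever the lens; pixels are square), "cx", "cy" (the principal point, pixels), "world_to_cam" (4x4, takes a point from world to camera coordinates). Camera axes: x right, y up, looking along -z (the intrinsics and any distortion apply to the point x, -y, -z); pixel columns grow to the right and rows downward; lengths in m; the calibration is good to about 2 mm. The wrist camera is an equidistant fisheye: a pixel r from the principal point sees the ray r / f radians off the axis. A picture is of the moment at which its call begins.
- ctrl.job_done(): hands the job in, once; it reports no verdict.
The state is a dict: "time_s": time; "qpos": joint angles; "dq": joint speeds; "effort": joint torques, N m; "position": TCP position; "orientation": TCP orientation; "contact_force": force on the tool from outside, world axes, zero at the start; "wrist_torque": the same for the moment, N m; "finger_gap": finger opening in m.
Only numpy, scipy, OpenCV 4.12 (cv2) and the standard library are available. Lean on these libraries where they do the work, as an engineer would, in place of code of your own. Each camera call takes 0.05 s, during which the arm holds its last target. There are 200 camera calls.

## Working session

There is one attempt and no reset: what is moved stays moved. The work goes in short steps, Python scripts to look and compute and a tool call to move; the robot and the scene stay as the last step left them, time stands still between calls to the robot, and variables do not carry over. Pictures are saved under pics/ and viewed, about 8 in all and at most 12, crops included, and the job is handed in when it is done.

Besides the shell and the picture viewer there is one more tool, called after ">>>" as name(argument=value, ...) on one line, values as JSON. carry_out: Moves the arm, as the interface text tells. Its arguments: {"type":"object","properties":{"targets":{"type":"array","items":{"type":"object","properties":{"hand":{"type":"number"},"slide":{"type":"array","items":{"type":"number"}},"roll":{"type":"number"}}}},"grip_force":{"type":"number"}},"required":["targets"]}

```bash
mkdir -p pics
cat > h.py <<'E'
import numpy as np, cv2
from scipy.spatial.transform import Rotation as R
from cell import ctrl, cams
np.set_printoptions(precision=4,suppress=True)
def cloud(c):
    h,w=c["range_z"].shape; f=h/2/np.tan(np.radians(c["vfov"]/2))
    v,u=np.mgrid[:h,:w]; z=c["range_z"]
    p=np.stack([(u-c["cx"])/f*z,-(v-c["cy"])/f*z,-z,np.ones_like(z)],-1)
    P=p@np.linalg.inv(c["world_to_cam"]).T
    P=P[...,:3]; P[z==0]=np.nan; return P
def tool(q=None):
    s=ctrl.get_state(); return np.array(s["position"]),R.from_euler('xyz',s["orientation"],degrees=True)
E
python3 - <<'E'
from h import *
for n in("scene","side"):
    c=cams.capture(n); np.savez(n+"0.npz",**c)
    cv2.imwrite(f"pics/{n}0.png",cv2.resize(c["image"][...,::-1],(800,600),interpolation=cv2.INTER_CUBIC))
    print(n,c["vfov"],c["cx"],c["cy"],np.linalg.inv(c["world_to_cam"]))
s=ctrl.get_state();print(s)
E
```

```text
scene 48.80557078909304 255.7987343784961 188.88247231117617 [[ 1.     -0.0015 -0.0047  0.538 ]
 [-0.0004  0.927  -0.375  -0.5677]
 [ 0.0049  0.375   0.927   1.5569]
 [ 0.      0.      0.      1.    ]]
side 51.615923951048785 259.8417462278819 188.11935931208393 [[ 0.9971  0.0605 -0.0455  0.4831]
 [-0.0733  0.6205 -0.7808 -1.0643]
 [-0.019   0.7819  0.6232  1.0292]
 [ 0.      0.      0.      1.    ]]
{'time_s': 0.1, 'qpos': array([-79.4941,   7.5117,  85.3224,  -0.0004,  87.2634,  -4.8936]), 'dq': array([ 0.0798, -0.102 , -0.0452,  0.0958,  0.1177, -0.0406]), 'effort': array([  0.0011, -56.1339, -49.3097,   0.077 ,   0.0292,  -0.0001]), 'position': array([ 0.1592, -0.5779,  0.2177]), 'orientation': array([-89.9921,   0.0972, -74.6005]), 'contact_force': array([-0.455 ,  0.0254,  0.0428]), 'wrist_torque': array([-0.0021,  0.0245,  0.0156]), 'finger_gap': 0.09284246403629687}
```

View pics/scene0.png

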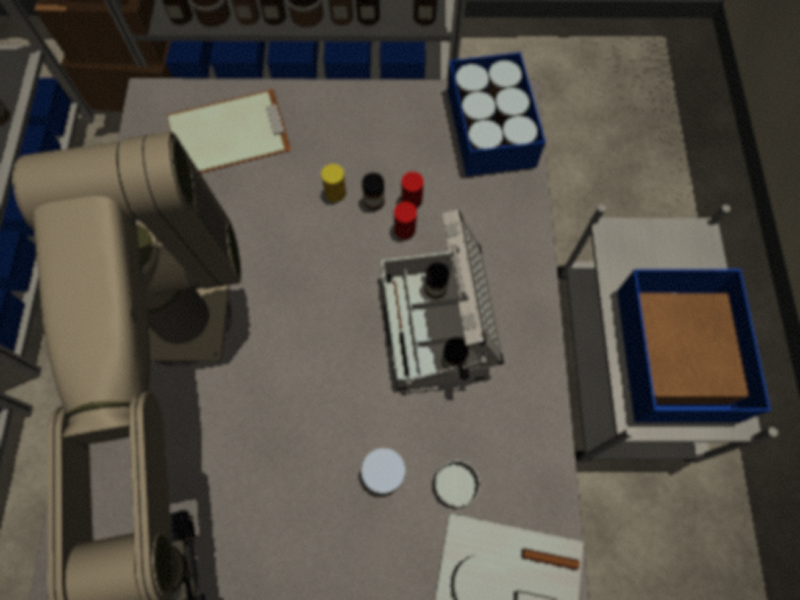

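View pics/side0.png

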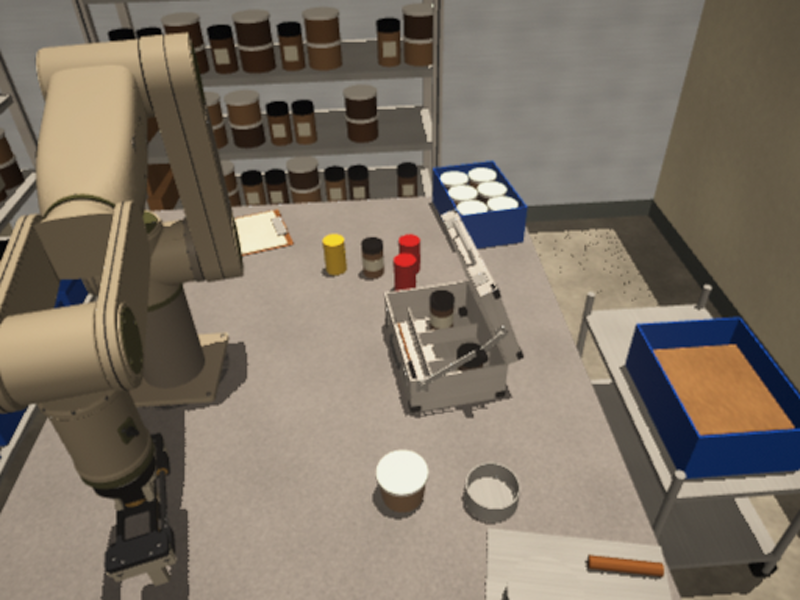

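The scene view shows these candidates, in 800x600 pixels. The black-capped jar is at (373,188), the yellow one at (333,182), and the red ones at (412,188) and (404,218). The two black caps at (437,280) and (456,350) are inside the case. I choose the lone black-capped jar at (373,188), left of the case. The tub is at (383,470), the sieve at (456,484) and the knee grip near (449,393).

Run:
```python
from h import *
for n in("scene","side"):
    c=dict(np.load(n+"0.npz")); P=cloud(c); im=c["image"].astype(int)
    print(n)
    z=P[...,2]; x=P[...,0]; y=P[...,1]
    # jars etc
    def rep(name,m):
        print(name,m.sum(), np.nanmedian(P[m],0), np.nanmin(P[m],0),np.nanmax(P[m],0)) if m.sum() else print(name,0)
    s=.64
    cen=dict(scene=(373,180),side=(372,245))[n]
    v,u=np.mgrid[:384,:512]
    near=(abs(u-cen[0]*s)<25)&(abs(v-cen[1]*s)<25)
    m=near&(z>.093)&(z<.11)&(im.max(-1)<70); 
    rep("jar cap",m)
    if m.sum()>5: print(cv2.minEnclosingCircle(P[m][:,:2].astype(np.float32)))
    box=(x>.4)&(x<.85)&(y>-.35)&(y<.3)
    m=box&(z>.094)&(z<.106)&(im.max(-1)>70)
    pts=P[m][:,:2].astype(np.float32)
    # largest comp
    nn,lab,st,_=cv2.connectedComponentsWithStats(cv2.dilate(m.astype(np.uint8),np.ones((5,5))))
    k=1+np.argmax(st[1:,4]); mm=m&(lab==k); rep("rim",mm); print(cv2.minAreaRect(P[mm][:,:2].astype(np.float32)))
    # side walls
    m=box&(z>.14)&(y<.2); rep("high",m)
    for a,b in((.14,.16),(.18,.2),(.22,.24),(.26,.28),(.28,.3),(.3,.34)): rep(f"z{a}",box&(z>a)&(z<b))
c=dict(np.load("side0.npz"));c2=dict(np.load("scene0.npz"))
A=cv2.resize(c["image"][170:275,235:345,::-1],None,fx=5,fy=5,interpolation=3)
B=cv2.resize(c2["image"][95:265,200:330,::-1],(401,525),interpolation=3)
im=np.hstack([A,B])[:, :]; im=cv2.resize(im,None,fx=min(1,800/im.shape[1]),fy=min(1,800/im.shape[1])); print(im.shape)
cv2.imwrite("pics/crop0.png",np.clip(im*1.5,0,255))
```

```text
scene
jar cap 143 [0.4746 0.3338 0.0999] [0.4466 0.3065 0.0941] [0.5024 0.3645 0.1079]
((0.4766344428062439, 0.33466219902038574), 0.030596693977713585)
rim 187 [0.5424 0.0155 0.1   ] [ 0.5005 -0.1911  0.0942] [0.6641 0.1389 0.106 ]
((0.6010884046554565, -0.02638876438140869), (0.1670273095369339, 0.31594255566596985), 7.53232479095459)
high 1874 [ 0.6891 -0.0447  0.2979] [ 0.6249 -0.1969  0.1402] [0.7687 0.1447 0.3465]
z0.14 73 [ 0.7396 -0.1498  0.1469] [ 0.6249 -0.1965  0.1402] [0.7687 0.1423 0.1599]
z0.18 81 [ 0.7281 -0.0948  0.1884] [ 0.6971 -0.1717  0.1802] [0.7526 0.1447 0.1999]
z0.22 104 [ 0.7181 -0.0457  0.2289] [ 0.6935 -0.1579  0.2201] [0.74   0.1418 0.2398]
z0.26 162 [ 0.7052 -0.0385  0.2671] [ 0.6791 -0.1609  0.2601] [0.7279 0.1411 0.2796]
z0.28 228 [ 0.6769 -0.0362  0.2966] [ 0.6361 -0.1633  0.2801] [0.7154 0.1338 0.3   ]
z0.3 799 [ 0.6763 -0.0295  0.3062] [ 0.6359 -0.1611  0.3   ] [0.7107 0.14   0.34  ]
side
jar cap 81 [0.4723 0.3313 0.0961] [0.4502 0.3049 0.0932] [0.5008 0.3625 0.1015]
((0.4738141894340515, 0.3329498767852783), 0.030293377116322517)
rim 425 [ 0.6756 -0
[... 193 characters left out ...]
1476  0.2943] [ 0.6348 -0.2004  0.1401] [0.7626 0.1434 0.3411]
z0.14 115 [ 0.6891 -0.1578  0.1495] [ 0.6368 -0.1992  0.1401] [0.7626 0.143  0.1599]
z0.18 77 [ 0.717  -0.163   0.1913] [ 0.6702 -0.1751  0.18  ] [0.7493 0.1431 0.1998]
z0.22 59 [ 0.7129 -0.1575  0.23  ] [ 0.6547 -0.1624  0.2203] [0.735  0.1344 0.24  ]
z0.26 58 [ 0.6976 -0.1604  0.2706] [ 0.6393 -0.1659  0.2603] [0.7202 0.1341 0.28  ]
z0.28 281 [ 0.6669 -0.0654  0.2964] [ 0.6348 -0.166   0.2806] [0.7149 0.135  0.3   ]
z0.3 417 [ 0.6773 -0.0612  0.3044] [ 0.6419 -0.1623  0.3   ] [0.707  0.1361 0.34  ]
(442, 800, 3)[ WARN:0@0.969] global loadsave.cpp:1063 imwrite_ Unsupported depth image for selected encoder is fallbacked to CV_8U.
```

View pics/crop0.png

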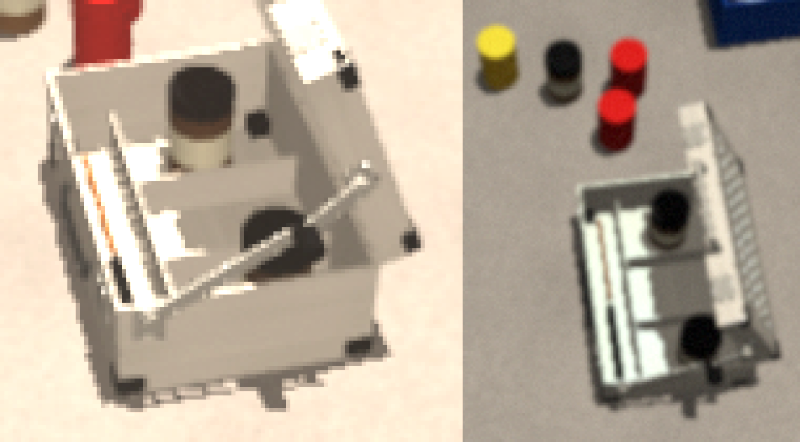

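The crop shows the chosen jar at (563,70) with a black cap and a pale label, between the yellow and red look-alikes. The stay runs on the near side of the case, from (150,315) to (365,175). The tool always points down, so I'll measure the real gripper profile and fit the case pose.

Run:
```python
from h import *
p,r=tool(); 
allg=[];Q=[]
for n in("scene","side"):
    c=dict(np.load(n+"0.npz")); P=cloud(c).reshape(-1,3); P=P[~np.isnan(P[:,0])]
    Q.append(P)
    L=r.inv().apply(P-p); m=(abs(L[:,0])<.2)&(abs(L[:,2])<.15)&(L[:,1]>-.5)&(L[:,1]<.02)
    allg.append(L[m])
for L,n in zip(allg,("scene","side")):
    print(n)
    for a in np.arange(-.5,.02,.02):
        k=(L[:,1]>=a)&(L[:,1]<a+.02)
        if k.sum()>4: print("h%.3f n%d x[%.3f %.3f] z[%.3f %.3f]"%(-a-.01,k.sum(),*np.percentile(L[k,0],[1,99]),*np.percentile(L[k,2],[1,99])))
# case pose from rim band, excluding stay: yaw from front-wall rim
A=np.vstack(Q); m=(A[:,2]>.094)&(A[:,2]<.104)&(A[:,0]>.48)&(A[:,0]<.78)&(A[:,1]>-.22)&(A[:,1]<.17); A=A[m]
for yaw in np.radians(np.arange(6,11,.5)):
    e=np.array([np.cos(yaw),np.sin(yaw)]); f=np.array([-e[1],e[0]])
    X=A[:,:2]@e; Y=A[:,:2]@f; sel=X<np.percentile(X,2)+.008
    k=(Y>np.median(Y)-.5); h,b=np.histogram(X,np.arange(.45,.8,.003)); hy,by=np.histogram(Y,np.arange(-.4,.2,.003))
    print(np.degrees(yaw),h.max(),b[h.argmax()],np.percentile(X,[.5,99.5]),hy.max(),by[hy.argmax()],np.percentile(Y,[.5,99.5]))
```

```text
scene
h0.430 n3644 x[-0.199 0.024] z[-0.061 0.079]
h0.410 n1776 x[-0.188 0.045] z[-0.046 0.080]
h0.390 n809 x[-0.193 0.046] z[-0.043 0.081]
h0.370 n648 x[-0.195 0.047] z[-0.042 0.081]
h0.350 n567 x[-0.192 0.041] z[-0.042 0.081]
h0.330 n89 x[-0.163 0.029] z[-0.043 0.072]
h0.270 n5 x[0.031 0.037] z[0.040 0.041]
h0.250 n24 x[-0.009 0.021] z[0.035 0.041]
h0.230 n78 x[-0.024 0.032] z[0.026 0.042]
h0.210 n64 x[-0.029 0.038] z[0.019 0.043]
h0.190 n7 x[-0.001 0.015] z[0.034 0.038]
h0.170 n70 x[-0.040 0.030] z[0.020 0.037]
h0.130 n218 x[-0.093 0.051] z[0.006 0.035]
h0.110 n227 x[-0.086 0.056] z[0.002 0.036]
h0.090 n49 x[-0.084 0.056] z[0.021 0.036]
h0.010 n8 x[-0.054 -0.046] z[-0.006 0.009]
side
h0.430 n2610 x[-0.198 0.025] z[-0.051 0.077]
h0.410 n3005 x[-0.187 0.047] z[-0.044 0.078]
h0.390 n2104 x[-0.188 0.055] z[-0.047 0.078]
h0.370 n1628 x[-0.189 0.056] z[-0.054 0.079]
h0.350 n1023 x[-0.191 0.052] z[-0.060 0.079]
h0.330 n718 x[-0.187 0.045] z[-0.048 0.074]
h0.310 n420 x[0.006 0.043] z[-0.034 0.039]
h0.290 n470 x[0.000 0.043] z[-0.035 0.039]
h0.270 n428 x[-0.001 0.043] z[-0.036 0.040]
h0.25
[... 597 characters left out ...]
[-0.2464  0.0678]
6.5 56 0.51 [0.5082 0.7272] 57 0.05600000000000038 [-0.2512  0.062 ]
7.0 77 0.51 [0.5081 0.7264] 61 -0.24399999999999988 [-0.2559  0.0564]
7.499999999999999 84 0.51 [0.5079 0.7263] 65 -0.2499999999999999 [-0.2606  0.0513]
8.0 80 0.5070000000000001 [0.5065 0.7262] 69 -0.2559999999999999 [-0.2653  0.0462]
8.5 81 0.5070000000000001 [0.5046 0.726 ] 65 -0.2619999999999999 [-0.27    0.0412]
9.0 54 0.504 [0.5027 0.7258] 61 -0.2679999999999999 [-0.2747  0.0361]
9.5 46 0.504 [0.5008 0.7255] 58 -0.2739999999999999 [-0.2793  0.0312]
10.0 38 0.504 [0.4988 0.7253] 55 -0.2769999999999999 [-0.2839  0.0264]
10.5 38 0.6240000000000001 [0.4967 0.7249] 50 -0.2859999999999999 [-0.2887  0.0214]
```

```bash
cat >> h.py <<'E'
YAW=np.radians(7.75); CC=np.array([.620,-.0175])
def c2w(x,y,z): return np.array([CC[0]+x*np.cos(YAW)-y*np.sin(YAW),CC[1]+x*np.sin(YAW)+y*np.cos(YAW),z])
def go(t):
    p,r=tool(); print("pos",p,"yaw",r.as_euler('xyz',degrees=True),"delta cm (tool x,y,z):",r.inv().apply(np.array(t)-p)*100)
E
python3 - <<'E'
from h import *
print(c2w(-.01,0,.3))
r=R.from_euler('xyz',[-90,0,-82.25],degrees=True)
p=np.array([.159,-.578,.249])
for t in ([.40,-.40,.25],[.45,-.05,.28],[.475,.333,.25]): print(r.inv().apply(np.array(t)-p)*100); p=np.array(t)
for n in("scene",):
    P=cloud(dict(np.load(n+"0.npz"))); im=np.load(n+"0.npz")["image"].astype(int)
    for nm,m in(("red",(im[...,0]>100)&(im[...,1]<40)),("yel",(im[...,0]>100)&(im[...,1]>80)&(im[...,2]<40))):
        m&=(P[...,2]>.093)&(P[...,2]<.11); k,l,st,ce=cv2.connectedComponentsWithStats(m.astype(np.uint8))
        for i in range(1,k):
            if st[i,4]>30: print(nm,P[l==i].mean(0))
E
```

```text
[ 0.6101 -0.0188  0.3   ]
[-14.3875  -0.1     26.2802]
[-34.0061  -3.       9.6741]
[-37.613   3.      7.642]
red [0.5764 0.335  0.1001]
red [0.5581 0.2481 0.1005]
```

>>> carry_out(targets=[{"roll":0.134,"slide":[0,-3,0],"hand":1},{"slide":[-5,0,5.8],"hand":1},{"slide":[-4,0,5.8],"hand":1},{"slide":[-3,0,5.8],"hand":1},{"slide":[-2,0,5.8],"hand":1}])

```text
schema error: expected keys hand, slide, roll
```

>>> carry_out(targets=[{"roll":0.134,"slide":[0,-3,0],"hand":1},{"roll":0,"slide":[-4,0,5],"hand":1},{"roll":0,"slide":[-3,0,5.5],"hand":1},{"roll":0,"slide":[-3,0,5.5],"hand":1},{"roll":0,"slide":[-3,0,5.5],"hand":1}])

```text
time_s: 0.72
position: [0.3527, -0.4221, 0.2461]
orientation: [-90.1, 0.3, -83.0]
contact_force: [0.4, -0.8, 0.4]
finger_gap: 0.0931
```

>>> carry_out(targets=[{"roll":0,"slide":[-4,0,4],"hand":1},{"roll":0,"slide":[-6,-1,2],"hand":1},{"roll":0,"slide":[-6,-1,1.5],"hand":1},{"roll":0,"slide":[-6,-1,1.5],"hand":1},{"roll":0,"slide":[-6,0,1.5],"hand":1}])

```text
time_s: 1.35
position: [0.4239, -0.1307, 0.2748]
orientation: [-90.2, 0.6, -83.0]
contact_force: [0.5, 0.5, -0.1]
finger_gap: 0.0932
```

>>> carry_out(targets=[{"roll":0,"slide":[-6,0,1],"hand":1},{"roll":0,"slide":[-6,0,1],"hand":1},{"roll":0,"slide":[-6,0,1.5],"hand":1},{"roll":0,"slide":[-6,0,1.5],"hand":1},{"roll":0,"slide":[-6,0,1.5],"hand":1}])

```text
time_s: 1.98
position: [0.4496, 0.1807, 0.2771]
orientation: [-90.1, 0.6, -83.0]
contact_force: [1.0, -0.1, 0.5]
finger_gap: 0.0928
```

>>> carry_out(targets=[{"roll":0,"slide":[-6,2,1.5],"hand":1},{"roll":0,"slide":[-6,2,1.5],"hand":1},{"roll":0,"slide":[-3,2,1],"hand":1},{"roll":0,"slide":[0,0,0],"hand":1}])

```text
time_s: 2.48
position: [0.468, 0.3352, 0.2176]
orientation: [-90.2, 0.5, -82.7]
contact_force: [-0.4, -0.7, -0.4]
finger_gap: 0.0928
```

Run:
```python
from h import *
go([.475,.3335,.071])
c=cams.capture("wrist"); np.savez("w1.npz",**c); cv2.imwrite("pics/w1.png",cv2.resize(c["image"][...,::-1],(800,600)))
print(c["vfov"],c["cx"],c["cy"],np.linalg.inv(c["world_to_cam"]))
```

```text
pos [0.468  0.3352 0.2176] yaw [-90.1985   0.5293 -82.6774] delta cm (tool x,y,z): [ 0.3981 14.6581  0.7272]
65.70646984690485 254.7703341038894 188.8423597188756 [[ 0.1294  0.9566  0.2612  0.5401]
 [-0.9916  0.1272  0.0252  0.3426]
 [-0.0091 -0.2622  0.965   0.3837]
 [ 0.      0.      0.      1.    ]]
```

View pics/w1.png

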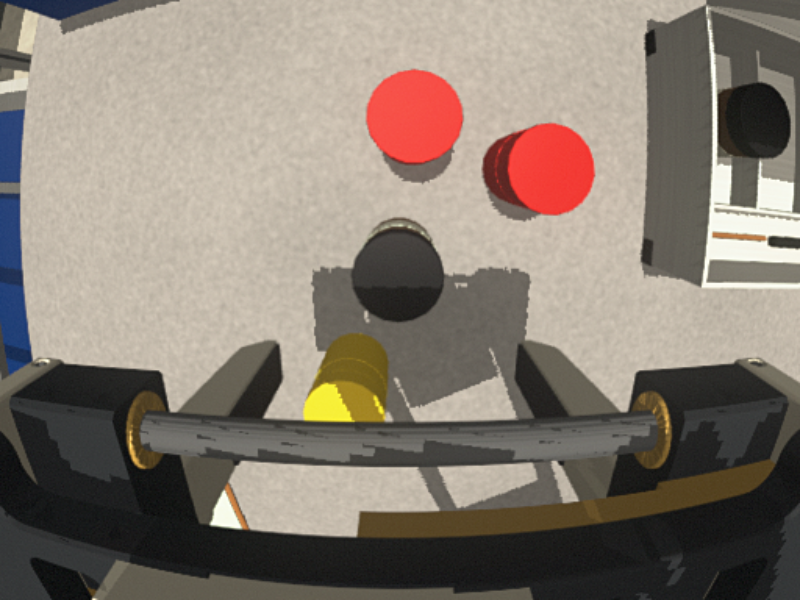

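Wrist view: the black cap is at (398,275), midway between the fingers. The red ones are at (415,115) and (545,170) and the yellow one is at (350,390), all clear of the fingers. I'll go down and grip.

>>> carry_out(targets=[{"roll":0,"slide":[0.4,5,0.7],"hand":1},{"roll":0,"slide":[0,5,0],"hand":1},{"roll":0,"slide":[0,4,0],"hand":1},{"roll":0,"slide":[0,1.2,0],"hand":1}])

```text
time_s: 3.02
position: [0.4802, 0.3304, 0.0696]
orientation: [-89.6, 0.7, -82.9]
contact_force: [-0.8, 1.0, 0.8]
finger_gap: 0.0931
```

>>> carry_out(targets=[{"roll":0,"slide":[0,0,0],"hand":-0.2},{"roll":0,"slide":[0,0,0],"hand":-0.5},{"roll":0,"slide":[0,0,0],"hand":-1},{"roll":0,"slide":[0,0,0],"hand":-1},{"roll":0,"slide":[0,0,0],"hand":-1}], grip_force=25)

```text
time_s: 3.65
position: [0.484, 0.3315, 0.0766]
orientation: [-89.1, 0.9, -83.0]
contact_force: [-0.6, -0.6, -2.4]
finger_gap: 0.0593
```

The grip holds at 59.3 mm. The tool sits about 9 mm behind the jar's axis, which costs clearance to the lid later, so I'll regrasp slightly to the front of the axis.

>>> carry_out(targets=[{"roll":0,"slide":[0,0,0],"hand":0.6},{"roll":0,"slide":[0,0,0],"hand":0.6},{"roll":0,"slide":[-0.2,0.7,-1.4],"hand":0.6}])

```text
time_s: 4.03
position: [0.4707, 0.3322, 0.0701]
orientation: [-89.0, 0.9, -83.0]
contact_force: [-0.0, -0.2, 0.0]
finger_gap: 0.0741
```

>>> carry_out(targets=[{"roll":0,"slide":[0,0,0],"hand":-0.2},{"roll":0,"slide":[0,0,0],"hand":-1},{"roll":0,"slide":[0,0,0],"hand":-1}], grip_force=30)

```text
time_s: 4.4
position: [0.4686, 0.3322, 0.0689]
orientation: [-89.1, 0.9, -82.9]
contact_force: [-0.9, 0.3, -1.4]
finger_gap: 0.0584
```

>>> carry_out(targets=[{"roll":0,"slide":[0,-3,0],"hand":-1},{"roll":0,"slide":[0,-5,0],"hand":-1},{"roll":0,"slide":[0,-5,0],"hand":-1},{"roll":0,"slide":[0,-2.5,0],"hand":-1},{"roll":0,"slide":[3,0,-1],"hand":-1}])

```text
time_s: 5.03
position: [0.4587, 0.297, 0.2246]
orientation: [-89.5, 0.7, -82.9]
contact_force: [0.3, -0.8, -2.8]
finger_gap: 0.0586
```

>>> carry_out(targets=[{"roll":0,"slide":[5,0,-1],"hand":-1},{"roll":0,"slide":[5,0,0],"hand":-1},{"roll":0,"slide":[5,0,0],"hand":-1},{"roll":0,"slide":[5,0,0],"hand":-1},{"roll":0,"slide":[4,0,0],"hand":-1}])

```text
time_s: 5.65
position: [0.4774, 0.0507, 0.2208]
orientation: [-89.6, 0.6, -82.7]
contact_force: [0.7, 0.7, -3.1]
finger_gap: 0.0584
```

>>> carry_out(targets=[{"roll":0,"slide":[5,0,0],"hand":-1},{"roll":0,"slide":[3,0,1],"hand":-1},{"roll":0,"slide":[1,0,0],"hand":-1},{"roll":0,"slide":[0,0,0],"hand":-1}])

```text
time_s: 6.15
position: [0.4975, -0.0433, 0.2182]
orientation: [-89.8, 0.6, -83.0]
contact_force: [-0.3, 0.4, -2.7]
finger_gap: 0.0586
```

Run:
```python
from h import *
go(c2w(-.014,0,.205))
c=cams.capture("wrist"); np.savez("w2.npz",**c); cv2.imwrite("pics/w2.png",cv2.resize(c["image"][...,::-1],(800,600)))
```

```text
pos [ 0.4975 -0.0433  0.2182] yaw [-89.786    0.5653 -83.0204] delta cm (tool x,y,z): [-1.0376  1.3737 11.0694]
```

View pics/w2.png

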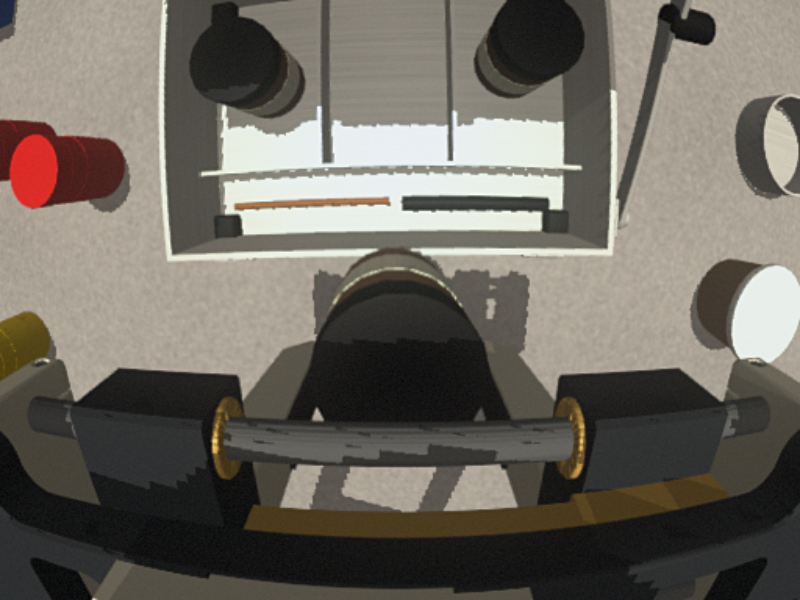

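The wrist view shows the jar held upright at (400,330). The front corners of the rim are at (170,259) and (612,252), the middle compartment's partitions at (327,160) and (450,160), and the stay bar runs from (625,225) to (668,15) with the black grip at (695,25).

```bash
cat >> h.py <<'E'
def fish(c,u,v,zp):   # pixel in 512x384 -> point on plane z=zp
    f=192/np.tan(np.radians(c["vfov"]/2)); d=np.array([u-c["cx"],-(v-c["cy"])]); r=np.hypot(*d); a=r/f
    ray=np.array([*(d/r*np.sin(a)),-np.cos(a)]); T=np.linalg.inv(c["world_to_cam"]); w=T[:3,:3]@ray
    return T[:3,3]+w*(zp-T[2,3])/w[2]
def w2c(p): d=np.array(p[:2])-CC; return np.array([d[0]*np.cos(YAW)+d[1]*np.sin(YAW),-d[0]*np.sin(YAW)+d[1]*np.cos(YAW)])
E
python3 - <<'E'
from h import *
c=dict(np.load("w2.npz"))
a=fish(c,168*.64,260*.64,.1); b=fish(c,613*.64,253*.64,.1); d=a-b
yaw=np.arctan2(-d[0],d[1]); m=(a+b)/2; e=np.array([np.cos(yaw),np.sin(yaw)])
print("corners",a,b,"len",np.linalg.norm(d),"yaw",np.degrees(yaw),"centre",m[:2]+.105*e)
for n,u,v,z in(("partF L",205,173,.046),("partF R",580,166,.046),("div1",327,160,.046),("div2",450,160,.046),("bar foot",624,224,.092),("bar mid",645,128,.13),("grip outer",714,27,.16),("grip in",672,15,.16),("jarL cap c",237,60,.104),("jarR",542,38,.104)):
    print(n,w2c(fish(c,u*.64,v*.64,z)))
E
```

```text
corners [0.4983 0.1156 0.1   ] [ 0.5402 -0.1814  0.1   ] len 0.2999244708778496 yaw 8.040992989614791 centre [ 0.6232 -0.0182]
partF L [-0.0449  0.1394]
partF R [-0.0435 -0.1462]
div1 [-0.0412  0.0428]
div2 [-0.0426 -0.0463]
bar foot [-0.0822 -0.1627]
bar mid [-0.02  -0.156]
grip outer [ 0.0433 -0.1909]
grip in [ 0.044  -0.1606]
jarL cap c [0.0249 0.0904]
jarR [ 0.0358 -0.0993]
```

>>> carry_out(targets=[{"roll":-0.0175,"slide":[-0.5,0,4],"hand":-1},{"roll":0,"slide":[-0.5,0,4],"hand":-1},{"roll":0,"slide":[0,0,2],"hand":-1},{"roll":0,"slide":[0,0,0],"hand":-1}])

```text
time_s: 6.7
position: [0.5959, -0.0129, 0.2181]
orientation: [-89.9, 0.7, -81.6]
contact_force: [-0.4, -0.4, -2.2]
finger_gap: 0.0582
```

```bash
sed -i 's/radians(7.75); CC=np.array(\[.620,-.0175\])/radians(8.0); CC=np.array([.622,-.018])/' h.py
python3 - <<'E'
from h import *
go(c2w(-.014,0,.078))
E
```

```text
pos [ 0.5959 -0.0129  0.2181] yaw [-89.8662   0.6567 -81.6399] delta cm (tool x,y,z): [ 1.0368 13.9996  1.0713]
```

>>> carry_out(targets=[{"roll":0,"slide":[0.85,0,1],"hand":-1},{"roll":0,"slide":[0.1,4,0],"hand":-1},{"roll":0,"slide":[0,4,0],"hand":-1}])

```text
time_s: 7.08
position: [0.6101, -0.0199, 0.1415]
orientation: [-89.4, 0.5, -81.5]
contact_force: [-0.3, 0.5, -3.1]
finger_gap: 0.0585
```

Run:
```python
from h import *
go(c2w(-.014,0,.078))
```

```text
pos [ 0.6101 -0.0199  0.1415] yaw [-89.3836   0.5075 -81.5203] delta cm (tool x,y,z): [ 0.0366  6.3478 -0.267 ]
```

>>> carry_out(targets=[{"roll":0,"slide":[0,3.2,-0.2],"hand":-1},{"roll":0,"slide":[0,2.5,-0.1],"hand":-1},{"roll":0,"slide":[0,0.5,0],"hand":-1},{"roll":0,"slide":[0,0.3,0],"hand":-1}])

```text
time_s: 7.58
position: [0.6049, -0.0206, 0.0727]
orientation: [-89.6, 0.6, -81.6]
contact_force: [-5.5, 3.2, 20.7]
finger_gap: 0.0585
```

>>> carry_out(targets=[{"roll":0,"slide":[0,-0.1,0],"hand":0.1},{"roll":0,"slide":[0,0,0],"hand":0.6},{"roll":0,"slide":[0,0,0],"hand":0.6},{"roll":0,"slide":[0,-2,-0.2],"hand":0.6},{"roll":0,"slide":[0,-4,-0.1],"hand":0.6}])

```text
time_s: 8.2
position: [0.6019, -0.0219, 0.1379]
orientation: [-89.5, 0.5, -81.6]
contact_force: [-0.3, 0.5, 0.2]
finger_gap: 0.0742
```

>>> carry_out(targets=[{"roll":0,"slide":[0,-5,-0.5],"hand":0.6},{"roll":0,"slide":[0,-4,-3],"hand":0.6},{"roll":0,"slide":[0,-1,-5],"hand":0.2},{"roll":0,"slide":[0,0,-4],"hand":0}])

```text
time_s: 8.7
position: [0.4789, -0.0422, 0.2517]
orientation: [-88.7, 0.2, -81.5]
contact_force: [-0.6, -0.7, 0.2]
finger_gap: 0.0589
```

Run:
```python
from h import *
go(c2w(-.02,-.16,.3))
c=cams.capture("wrist"); np.savez("w3.npz",**c); cv2.imwrite("pics/w3.png",cv2.resize(c["image"][...,::-1],(800,600)))
```

```text
pos [ 0.4789 -0.0422  0.2517] yaw [-88.6826   0.2196 -81.4887] delta cm (tool x,y,z): [15.6887 -4.6053 12.4768]
```

View pics/w3.png

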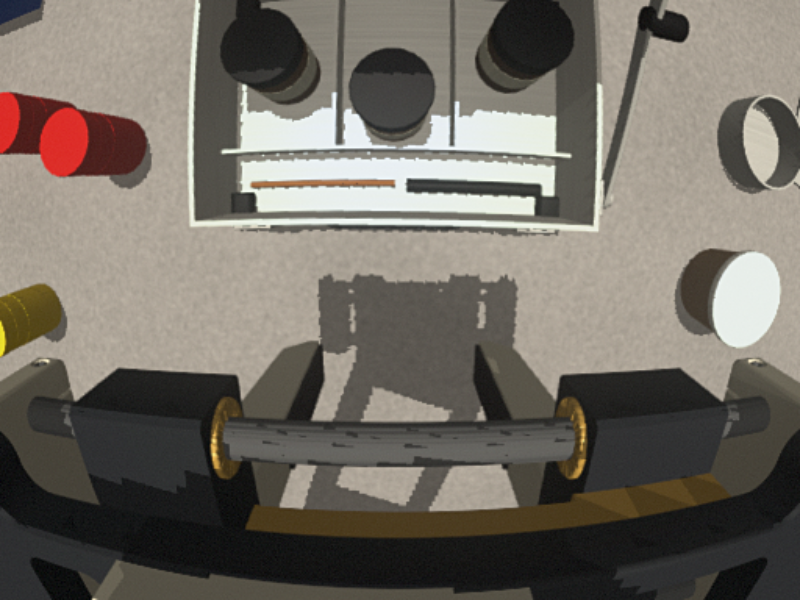

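The jar stands upright in the middle compartment at (392,90) between the dividers, and nothing else has moved. Next I'll locate the stay bar by depth.

Run:
```python
from h import *
for n in("w3.npz","w2.npz"):
    c=dict(np.load(n)); f=192/np.tan(np.radians(c["vfov"]/2)); v,u=np.mgrid[:384,:512]
    dx,dy=u-c["cx"],-(v-c["cy"]); r=np.hypot(dx,dy)+1e-9; a=r/f; k=c["range_z"]*np.tan(a)/r
    p=np.stack([dx*k,dy*k,-c["range_z"],np.ones_like(k)],-1)@np.linalg.inv(c["world_to_cam"]).T
    q=p[...,:2]-CC; X=q[...,0]*np.cos(YAW)+q[...,1]*np.sin(YAW); Y=-q[...,0]*np.sin(YAW)+q[...,1]*np.cos(YAW); Z=p[...,2]
    ok=(c["range_z"]>0)&(Y>-.21)&(Y<-.145)&(Z>.105)&(X<.08)&(v<130)
    print(n,ok.sum())
    for x in np.arange(-.08,.08,.015):
        m=ok&(X>x)&(X<x+.015)
        if m.sum(): print("x%.3f n%d y[%.4f %.4f] z[%.4f %.4f]"%(x+.0075,m.sum(),*np.percentile(Y[m],[3,97]),*np.percentile(Z[m],[3,97])))
    m=(abs(X+.02)<.06)&(Z>.09)&(abs(Y)<.04)&(v<130)&(c["range_z"]>0);
    if m.sum(): print("jar top",np.median(X[m]),np.median(Y[m]),np.median(Z[m]), cv2.minEnclosingCircle(np.stack([X[m],Y[m]],1).astype(np.float32)))
```

```text
w3.npz 1541
x-0.073 n31 y[-0.1570 -0.1534] z[0.1051 0.1100]
x-0.058 n87 y[-0.1569 -0.1528] z[0.1058 0.1189]
x-0.043 n134 y[-0.1567 -0.1529] z[0.1056 0.1268]
x-0.028 n138 y[-0.1569 -0.1529] z[0.1151 0.1357]
x-0.013 n149 y[-0.1569 -0.1529] z[0.1223 0.1444]
x0.002 n155 y[-0.1569 -0.1528] z[0.1309 0.1528]
x0.017 n161 y[-0.1569 -0.1529] z[0.1401 0.1623]
x0.032 n514 y[-0.1818 -0.1532] z[0.1515 0.1718]
x0.047 n172 y[-0.1801 -0.1535] z[0.1567 0.1777]
jar top -0.011384913471740593 0.0017427269087831351 0.10423861876098797 ((-0.01028017420321703, 0.0020886214915663004), 0.02967715635895729)
w2.npz 1969
x-0.073 n21 y[-0.1572 -0.1531] z[0.1054 0.1099]
x-0.058 n108 y[-0.1571 -0.1528] z[0.1056 0.1187]
x-0.043 n163 y[-0.1568 -0.1529] z[0.1068 0.1267]
x-0.028 n186 y[-0.1570 -0.1529] z[0.1149 0.1357]
x-0.013 n200 y[-0.1569 -0.1529] z[0.1224 0.1442]
x0.002 n210 y[-0.1571 -0.1528] z[0.1312 0.1528]
x0.017 n227 y[-0.1571 -0.1528] z[0.1398 0.1624]
x0.032 n643 y[-0.1815 -0.1533] z[0.1513 0.1717]
x0.047 n211 y[-0.1807 -0.1534] z[0.1564 0.1766]
```

>>> carry_out(targets=[{"roll":-0.01,"slide":[5,0,2],"hand":-0.25},{"roll":0,"slide":[5,0,3],"hand":-0.25},{"roll":0,"slide":[4,0,3],"hand":-0.25},{"roll":0,"slide":[1.5,0,2.5],"hand":-0.25},{"roll":0,"slide":[0,0,0],"hand":-0.25}])

```text
time_s: 9.38
position: [0.6065, -0.1839, 0.2654]
orientation: [-88.1, -0.2, -80.9]
contact_force: [-1.0, 1.2, -0.3]
finger_gap: 0.0349
```

Run:
```python
from h import *
go(c2w(-.030,-.155,.114))
```

```text
pos [ 0.6065 -0.1839  0.2654] yaw [-88.0863  -0.1782 -80.8694] delta cm (tool x,y,z): [-0.7399 15.156   0.3485]
```

>>> carry_out(targets=[{"roll":0,"slide":[-0.7,3,0.1],"hand":-0.25},{"roll":0,"slide":[0,5,0.1],"hand":-0.25},{"roll":0,"slide":[0,3,0.1],"hand":-0.25},{"roll":0,"slide":[0,0,0],"hand":-0.25}])

```text
time_s: 9.88
position: [0.6119, -0.175, 0.16]
orientation: [-87.8, -0.4, -80.8]
contact_force: [0.1, -0.5, -0.1]
finger_gap: 0.0348
```

Run:
```python
from h import *
go(c2w(-.030,-.155,.114))
```

```text
pos [ 0.6119 -0.175   0.16  ] yaw [-87.7542  -0.3806 -80.8066] delta cm (tool x,y,z): [0.0623 4.6049 0.0062]
```

>>> carry_out(targets=[{"roll":0,"slide":[0.05,2.5,0],"hand":-0.25},{"roll":0,"slide":[0,2,0],"hand":-0.25},{"roll":0,"slide":[0,0.1,0],"hand":-0.4},{"roll":0,"slide":[0,0,0],"hand":-1},{"roll":0,"slide":[0,0,0],"hand":-1}], grip_force=45)

```text
time_s: 10.5
position: [0.6171, -0.1762, 0.1232]
orientation: [-87.2, -0.7, -80.8]
contact_force: [-0.2, 1.0, 0.0]
finger_gap: 0.0125
```

>>> carry_out(targets=[{"roll":0,"slide":[0,0,0],"hand":-1}])

```text
time_s: 10.62
position: [0.6173, -0.1756, 0.1239]
orientation: [-87.2, -0.7, -80.8]
contact_force: [0.3, -2.7, -0.5]
finger_gap: 0.0032
```

Run:
```python
from h import *
p,_=tool(); print(w2c(p),p); go(c2w(-.030,-.155,.114))
```

```text
[-0.0266 -0.1554] [ 0.6173 -0.1756  0.1239]
pos [ 0.6173 -0.1756  0.1239] yaw [-87.1563  -0.6543 -80.7516] delta cm (tool x,y,z): [-0.0561  0.9697 -0.3904]
```

>>> carry_out(targets=[{"roll":0,"slide":[0,0,0],"hand":-0.7},{"roll":0,"slide":[-0.05,0.8,-0.6],"hand":-0.7},{"roll":0,"slide":[0,0.4,0],"hand":-1},{"roll":0,"slide":[0,0,0],"hand":-1}])

```text
time_s: 11.12
position: [0.6119, -0.1764, 0.1113]
orientation: [-87.1, -0.7, -80.8]
contact_force: [1.8, 0.7, -0.5]
finger_gap: 0.0036
```

Run:
```python
from h import *
p,_=tool(); print(w2c(p),p,ctrl.get_state()["finger_gap"]); go(c2w(-.030,-.155,.114))
```

```text
[-0.032  -0.1554] [ 0.6119 -0.1764  0.1113] 0.0036427838767497827
pos [ 0.6119 -0.1764  0.1113] yaw [-87.0923  -0.6852 -80.7798] delta cm (tool x,y,z): [-0.0357 -0.2636  0.2161]
```

>>> carry_out(targets=[{"roll":0,"slide":[0,-0.35,-0.2],"hand":-1},{"roll":0,"slide":[0,-0.35,-0.2],"hand":-1},{"roll":0,"slide":[0,-0.35,-0.22],"hand":-1},{"roll":0,"slide":[0,-0.35,-0.25],"hand":-1}], grip_force=55)

```text
time_s: 11.62
position: [0.6063, -0.1771, 0.1176]
orientation: [-86.6, -0.6, -80.9]
contact_force: [12.6, -1.6, -16.0]
finger_gap: 0.0036
```

>>> carry_out(targets=[{"roll":0,"slide":[0,-0.4,-0.2],"hand":-1},{"roll":0,"slide":[0,-0.4,-0.2],"hand":-1},{"roll":0,"slide":[0,-0.4,-0.2],"hand":-1}])

```text
time_s: 12.0
position: [0.601, -0.1778, 0.1225]
orientation: [-86.5, -0.6, -81.0]
contact_force: [11.3, -4.4, -17.8]
finger_gap: 0.0033
```

```bash
cat > bar.py <<'E'
from h import *
def bar(name="side"):
    c=cams.capture(name); P=cloud(c); q=P[...,:2]-CC
    X=q[...,0]*np.cos(YAW)+q[...,1]*np.sin(YAW); Y=-q[...,0]*np.sin(YAW)+q[...,1]*np.cos(YAW); Z=P[...,2]
    m=(Y<-.165)&(Y>-.192)&(Z>.14)&(Z<.25)&(X>-.05)&(X<.08)&(c["image"].max(-1)<60)
    print("grip n",m.sum(),np.median(X[m]),np.median(Y[m]),np.median(Z[m]))
    L=(Z>.2)&(abs(Y-.10)<.03)&(X>-.1)&(X<.12); 
    print("lid front top: ",np.percentile(X[L],5),np.percentile(Z[L],98))
    return c
E
python3 - <<'E'
from bar import *
c=bar(); cv2.imwrite("pics/s1.png",cv2.resize(c["image"][140:300,220:400,::-1],(720,640))[:600])
E
```

```text
grip n 143 -0.03238064407263819 -0.18134199088313593 0.22547201602611455
lid front top:  0.04804323138860228 0.30501855310358583
```

View pics/s1.png

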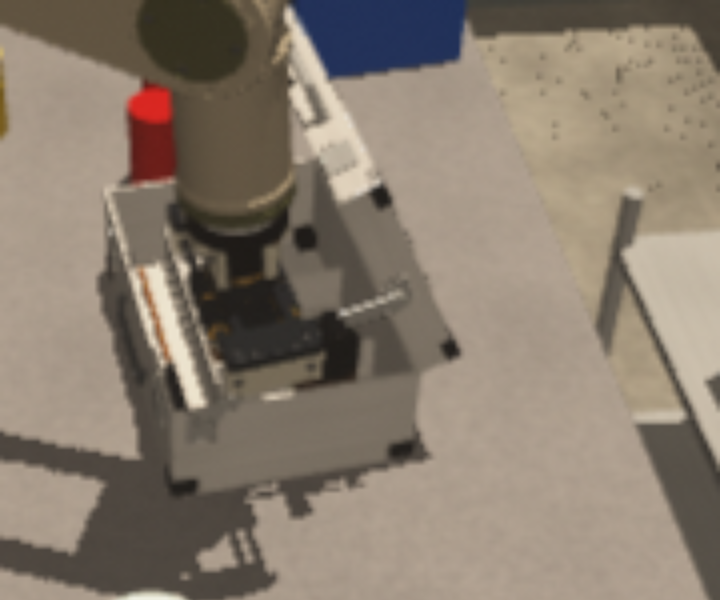

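The side view is mostly blocked by the hand. The stay's upper bar shows at (375,300), still sloping upward. I'll measure the knee from the wrist camera's depth instead, without viewing a picture.

```bash
cat > wr.py <<'E'
from h import *
def wcl():
    c=cams.capture("wrist"); f=192/np.tan(np.radians(c["vfov"]/2)); v,u=np.mgrid[:384,:512]
    dx,dy=u-c["cx"],-(v-c["cy"]); r=np.hypot(dx,dy)+1e-9; k=c["range_z"]*np.tan(r/f)/r
    p=np.stack([dx*k,dy*k,-c["range_z"],np.ones_like(k)],-1)@np.linalg.inv(c["world_to_cam"]).T
    q=p[...,:2]-CC; X=q[...,0]*np.cos(YAW)+q[...,1]*np.sin(YAW); Y=-q[...,0]*np.sin(YAW)+q[...,1]*np.cos(YAW)
    bad=c["range_z"]<=0; X[bad]=np.nan; return c,X,Y,p[...,2]
def stay():
    c,X,Y,Z=wcl(); ok=(Y>-.2)&(Y<-.146)&(Z>.108)&(X<.12)&(X>-.1)&(Z<.26)
    v,u=np.mgrid[:384,:512]; ok&=(v<225)
    for x in np.arange(-.08,.1,.01):
        m=ok&(X>x)&(X<x+.01)
        if m.sum()>3: print("x%.3f n%d y[%.4f %.4f] z[%.4f %.4f]"%(x+.005,m.sum(),*np.percentile(Y[m],[3,97]),*np.percentile(Z[m],[3,97])))
    return c
E
python3 - <<'E'
from wr import *
stay(); p,_=tool(); print(w2c(p),p)
E
```

```text
x-0.035 n195 y[-0.1694 -0.1466] z[0.1234 0.1337]
x-0.025 n108 y[-0.1575 -0.1538] z[0.1488 0.1570]
x-0.015 n154 y[-0.1575 -0.1537] z[0.1501 0.1659]
x-0.005 n183 y[-0.1575 -0.1539] z[0.1662 0.1751]
x0.005 n248 y[-0.1576 -0.1537] z[0.1713 0.1844]
x0.015 n2142 y[-0.1822 -0.1544] z[0.1863 0.1938]
x0.025 n2327 y[-0.1823 -0.1546] z[0.1870 0.1941]
x0.035 n467 y[-0.1760 -0.1584] z[0.1840 0.1966]
x0.045 n428 y[-0.1622 -0.1583] z[0.1857 0.1988]
x0.055 n419 y[-0.1623 -0.1584] z[0.1878 0.2010]
x0.065 n86 y[-0.1623 -0.1584] z[0.1867 0.2018]
x0.075 n6 y[-0.1495 -0.1473] z[0.1608 0.1628]
x0.085 n11 y[-0.1498 -0.1473] z[0.1362 0.1516]
x0.095 n8 y[-0.1500 -0.1474] z[0.1132 0.1345]
[-0.0433 -0.1553] [ 0.6008 -0.1778  0.1226]
```

>>> carry_out(targets=[{"roll":0,"slide":[0,-0.4,-0.25],"hand":-1},{"roll":0,"slide":[0,-0.4,-0.25],"hand":-1},{"roll":0,"slide":[0,0,0],"hand":-0.8},{"roll":0,"slide":[0,0,0],"hand":-0.6},{"roll":0,"slide":[0,0,0],"hand":-0.4}])

```text
time_s: 12.72
position: [0.5962, -0.1786, 0.1258]
orientation: [-86.5, -0.5, -81.1]
contact_force: [0.0, -0.4, 0.4]
finger_gap: 0.0241
```

>>> carry_out(targets=[{"roll":0,"slide":[0,-1,0],"hand":-0.4},{"roll":0,"slide":[0,-3,0],"hand":-0.4},{"roll":0,"slide":[0,-4,-2],"hand":-0.4},{"roll":0,"slide":[0,-4,-4],"hand":-0.4},{"roll":0,"slide":[0,0,0],"hand":-0.4}])

```text
time_s: 13.35
position: [0.5285, -0.1885, 0.2498]
orientation: [-86.3, -0.7, -81.0]
contact_force: [-0.4, -0.6, 0.7]
finger_gap: 0.028
```

Run:
```python
from wr import *
c=stay(); p,_=tool(); print(w2c(p),p, ctrl.get_state()["orientation"])
for n in("scene","side"):
    c=cams.capture(n); P=cloud(c); q=P[...,:2]-CC
    X=q[...,0]*np.cos(YAW)+q[...,1]*np.sin(YAW); Y=-q[...,0]*np.sin(YAW)+q[...,1]*np.cos(YAW); Z=P[...,2]
    for a,b in((-.03,.03),(.1,.14)):
        for z0 in(.2,.24,.27,.29,.30,.32,.33):
            m=(Y>a)&(Y<b)&(Z>z0)&(Z<z0+.01)&(X>-.06)&(X<.14)
            if m.sum()>2: print(n,a,"z%.2f"%z0,m.sum(),np.percentile(X[m],[3,97]))
```

```text
x-0.075 n16 y[-0.1564 -0.1542] z[0.1086 0.1135]
x-0.065 n40 y[-0.1572 -0.1540] z[0.1144 0.1250]
x-0.055 n40 y[-0.1569 -0.1538] z[0.1251 0.1350]
x-0.045 n49 y[-0.1573 -0.1536] z[0.1352 0.1456]
x-0.035 n59 y[-0.1571 -0.1534] z[0.1452 0.1554]
x-0.025 n55 y[-0.1574 -0.1537] z[0.1545 0.1660]
x-0.015 n69 y[-0.1573 -0.1538] z[0.1655 0.1759]
x-0.005 n81 y[-0.1575 -0.1535] z[0.1770 0.1872]
x0.005 n435 y[-0.1820 -0.1541] z[0.1875 0.1998]
x0.015 n467 y[-0.1826 -0.1546] z[0.1978 0.2010]
x0.025 n144 y[-0.1812 -0.1553] z[0.1927 0.1999]
x0.035 n61 y[-0.1618 -0.1587] z[0.1984 0.2014]
x0.045 n58 y[-0.1624 -0.1580] z[0.1920 0.2014]
[-0.116  -0.1553] [ 0.5287 -0.1879  0.2476] [-86.4186  -0.5604 -81.    ]
scene -0.03 z0.20 6 [0.0933 0.0957]
scene -0.03 z0.24 6 [0.0742 0.0767]
scene -0.03 z0.27 16 [0.0573 0.0623]
scene -0.03 z0.29 77 [0.0245 0.0511]
scene -0.03 z0.30 64 [0.0298 0.0464]
scene -0.03 z0.32 7 [0.0094 0.0184]
scene -0.03 z0.33 47 [0.0094 0.0183]
scene 0.1 z0.20 3 [0.0936 0.096 ]
scene 0.1 z0.24 5 [0.0742 0.0769]
scene 0.1 z0.27 11 [0.0582 0.0622]
scene 0.1 z0.29 67 [0.0152 0.0528]
scene 0.1 z0.30 50 [0.0236 0.0478]
side -0.03 z0.27 5 [0.0548 0.0573]
side -0.03 z0.29 43 [0.0182 0.0427]
side -0.03 z0.30 15 [0.0326 0.0436]
side -0.03 z0.32 25 [0.0077 0.016 ]
side -0.03 z0.33 10 [0.0078 0.0153]
side 0.1 z0.29 42 [0.0167 0.0466]
side 0.1 z0.30 8 [0.0344 0.0446]
```

The stay is unlocked and stays so: the grip is at case x=12 mm, z≈190 mm, with the upper bar flat. The lid has sunk about 6°, and the handle is at case (13.5, 0, 328) mm. I'll rise and turn the jaws along the case's x.

>>> carry_out(targets=[{"roll":-0.18,"slide":[0,-4,0],"hand":-0.4},{"roll":-0.18,"slide":[0,-4,0],"hand":-0.4},{"roll":-0.18,"slide":[0,-4,0],"hand":-0.4},{"roll":-0.18,"slide":[0,-3,0],"hand":-0.4},{"roll":-0.18,"slide":[0,0,0],"hand":-0.4}])

```text
time_s: 14.12
position: [0.5204, -0.1851, 0.3871]
orientation: [-88.3, -1.8, -27.7]
contact_force: [0.6, -0.7, -0.9]
finger_gap: 0.0279
```

>>> carry_out(targets=[{"roll":-0.18,"slide":[0,0,0],"hand":-0.4},{"roll":-0.18,"slide":[0,0,0],"hand":-0.4},{"roll":-0.18,"slide":[0,0,0],"hand":-0.4},{"roll":-0.15,"slide":[0,0,0],"hand":-0.4}])

```text
time_s: 14.62
position: [0.5223, -0.1835, 0.3791]
orientation: [-89.4, -2.0, 13.4]
contact_force: [0.2, -0.2, 1.4]
finger_gap: 0.0279
```

Run:
```python
from h import *
go(c2w(.0135,0,.40))
```

```text
pos [ 0.5223 -0.1835  0.3791] yaw [-89.435   -1.9609  13.3897] delta cm (tool x,y,z): [14.9352 -1.446  13.6805]
```

>>> carry_out(targets=[{"roll":0.094,"slide":[0,-2.5,0],"hand":-0.4},{"roll":0,"slide":[3.5,-0.5,4.5],"hand":-0.4},{"roll":0,"slide":[3.5,0,4],"hand":-0.4},{"roll":0,"slide":[3.5,0,4],"hand":-0.4},{"roll":0,"slide":[0,0,0],"hand":-0.4}])

```text
time_s: 15.25
position: [0.612, -0.0403, 0.4025]
orientation: [-88.8, -1.0, 8.0]
contact_force: [0.8, -1.2, 0.2]
finger_gap: 0.0277
```

Run:
```python
from wr import *
c,X,Y,Z=wcl()
for n,(X,Y,Z) in(("wrist",(X,Y,Z)),):
    m=(abs(Y)<.04)&(Z>.31)&(Z<.345)&(X>-.03)&(X<.06)
    print(n,m.sum(), np.nanpercentile(X[m],[3,50,97]),np.nanpercentile(Z[m],[3,97])) if m.sum() else print("none")
c=cams.capture("scene");P=cloud(c); 
q=P[...,:2]-CC; X=q[...,0]*np.cos(YAW)+q[...,1]*np.sin(YAW); Y=-q[...,0]*np.sin(YAW)+q[...,1]*np.cos(YAW); Z=P[...,2]
m=(Z>.315)&(Z<.345)&(abs(Y)<.05)&(X>-.03)&(X<.05); print("scene",m.sum(),np.percentile(X[m],[3,50,97]) if m.sum() else 0)
go(c2w(.0135,0,.314))
cv2.imwrite("pics/w4.png",cv2.resize(cams.capture("wrist")["image"][...,::-1],(800,600)))
```

```text
wrist 1101 [0.0099 0.0141 0.0192] [0.3295 0.3344]
scene 53 [0.0092 0.0132 0.0185]
pos [ 0.6108 -0.0433  0.4031] yaw [-88.86    -0.9683   7.8193] delta cm (tool x,y,z): [2.6559 9.0049 2.176 ]
```

View pics/w4.png

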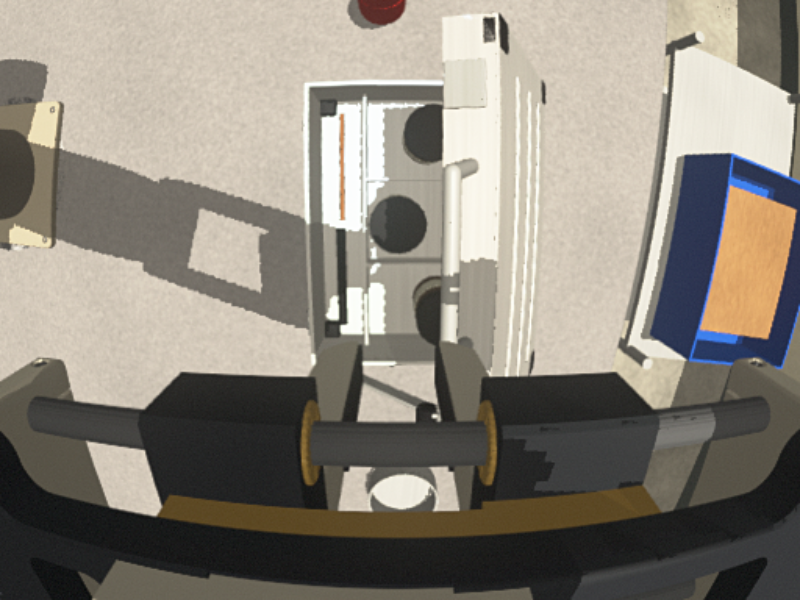

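The handle bar runs from (452,165) to (452,345), measured at case x=14 mm, z≈329 mm, and all three jars stand in the case. I'll descend over it.

>>> carry_out(targets=[{"roll":0,"slide":[2.7,0,2.2],"hand":-0.4},{"roll":0,"slide":[0,0,0],"hand":-0.4},{"roll":0,"slide":[0,3.5,0],"hand":-0.4}])

```text
time_s: 15.78
position: [0.6355, -0.0221, 0.3726]
orientation: [-89.0, -1.3, 7.4]
contact_force: [0.1, 0.7, -0.7]
finger_gap: 0.0277
```

Run:
```python
from h import *
go(c2w(.0138,0,.315))
```

```text
pos [ 0.6355 -0.0221  0.3726] yaw [-89.0384  -1.3132   7.4427] delta cm (tool x,y,z): [-0.0362  5.7687  0.4957]
```

>>> carry_out(targets=[{"roll":0,"slide":[0,3,0.4],"hand":-0.4},{"roll":0,"slide":[0,2.5,0],"hand":-0.4},{"roll":0,"slide":[0,0.2,0],"hand":-0.6},{"roll":0,"slide":[0,0,0],"hand":-1},{"roll":0,"slide":[0,0,0],"hand":-1}], grip_force=20)

```text
time_s: 16.4
position: [0.6336, -0.0231, 0.3127]
orientation: [-89.1, -1.2, 7.1]
contact_force: [4.4, 3.5, -10.2]
finger_gap: 0.0096
```

```bash
cat > arc.py <<'E'
from h import *
def arc(steps):
    # expected bar position on circle from the measured TCP's x/z angle; print tool deltas for successive lid angles
    p,r=tool(); s=ctrl.get_state(); cx=w2c(p); print("TCP case",cx,p[2],"F",s["contact_force"],"gap",s["finger_gap"],"rpy",s["orientation"])
    print("ang if bar at x:",np.degrees(np.arccos((.105-cx[0])/.2456)))
E
python3 - <<'E'
from arc import *
arc(0); go(c2w(.0138,0,.315))
E
```

```text
TCP case [ 0.0107 -0.0067] 0.31273098512791875 F [  4.427    3.4723 -10.2217] gap 0.009588893802225934 rpy [-89.0585  -1.1843   7.0603]
ang if bar at x: 67.43282781459648
pos [ 0.6336 -0.0231  0.3127] yaw [-89.0585  -1.1843   7.0603] delta cm (tool x,y,z): [ 0.299  -0.2097  0.6742]
```

```bash
cat >> arc.py <<'E'
def plan(n=5,d=3,off=.0141):
    p,r=tool(); cx=w2c(p); v=np.array([.105-cx[0],p[2]+off-.1]); th=np.degrees(np.arctan2(v[1],v[0])); print("theta",th,"r err mm",(np.hypot(*v)-.2456)*1e3,"y mm",cx[1]*1e3)
    F=ctrl.get_state()["contact_force"]; print("F",F,"gap",ctrl.get_state()["finger_gap"])
    q=p.copy(); t=th
    for i in range(n):
        t=max(t-d,4.1); g=np.radians(t); w=c2w(.105-.2456*np.cos(g),cx[1],.1+.2456*np.sin(g)-off)
        print("t%.1f"%t,r.inv().apply(w-q)*100); q=w
E
python3 -c "
from arc import *
plan()"
```

```text
theta 67.43609658686576 r err mm 0.03372037727503163 y mm -6.657067815844723
F [  4.427    3.4723 -10.2217] gap 0.009588893802225934
t64.4 [-1.1833  0.5027 -0.0275]
t61.4 [-1.1567  0.5609 -0.028 ]
t58.4 [-1.1258  0.6206 -0.0285]
t55.4 [-1.0917  0.6787 -0.0288]
t52.4 [-1.0547  0.7349 -0.0291]
```

>>> carry_out(targets=[{"roll":0,"slide":[-1.1,0.5,0],"hand":-1},{"roll":0,"slide":[-1.15,0.55,0],"hand":-1},{"roll":0,"slide":[-1.1,0.6,0],"hand":-1}])

```text
time_s: 16.77
position: [0.603, -0.0272, 0.2976]
orientation: [-89.1, -1.6, 7.1]
contact_force: [5.1, 0.6, -5.6]
finger_gap: 0.0092
```

```bash
python3 -c "
from arc import *
plan()"
```

```text
theta 59.414521925122045 r err mm 0.3475804902348112 y mm -6.501854934237139
F [ 5.1171  0.6302 -5.6021] gap 0.009199941626302848
t56.4 [-1.091   0.6825 -0.0276]
t53.4 [-1.0722  0.7092 -0.0277]
t50.4 [-1.0336  0.7643 -0.0279]
t47.4 [-0.9922  0.8174 -0.028 ]
t44.4 [-0.948   0.8682 -0.028 ]
```

Tracking is good: the radius error is 0.3 mm.

>>> carry_out(targets=[{"roll":0,"slide":[-1.1,0.7,0],"hand":-1},{"roll":0,"slide":[-1.07,0.7,0],"hand":-1},{"roll":0,"slide":[-1.03,0.75,0],"hand":-1},{"roll":0,"slide":[-1,0.8,0],"hand":-1},{"roll":0,"slide":[-0.95,0.87,0],"hand":-1}])

```text
time_s: 17.4
position: [0.5564, -0.0337, 0.2621]
orientation: [-89.3, -2.4, 7.1]
contact_force: [3.9, 1.2, -3.3]
finger_gap: 0.0093
```

```bash
python3 -c "
from arc import *
plan()"
```

```text
theta 45.67169670340426 r err mm 0.7708168090755085 y mm -6.395335390641028
F [ 3.8754  1.1635 -3.3021] gap 0.009256825744857809
t42.7 [-0.8819  0.9413 -0.0247]
t39.7 [-0.8859  0.9316 -0.0246]
t36.7 [-0.8359  0.9767 -0.0244]
t33.7 [-0.7836  1.0192 -0.0241]
t30.7 [-0.7292  1.0588 -0.0237]
```

>>> carry_out(targets=[{"roll":0,"slide":[-0.9,0.95,0],"hand":-1},{"roll":0,"slide":[-0.88,0.95,0],"hand":-1},{"roll":0,"slide":[-0.84,1,0],"hand":-1},{"roll":0,"slide":[-0.78,1.02,0],"hand":-1},{"roll":0,"slide":[-0.73,1.06,0],"hand":-1}])

```text
time_s: 18.02
position: [0.5165, -0.039, 0.2108]
orientation: [-89.4, -2.6, 7.1]
contact_force: [3.6, -0.5, -1.7]
finger_gap: 0.0094
```

```bash
python3 -c "
from arc import *
plan(7)"
```

```text
theta 30.46111082617399 r err mm 0.7592845316007346 y mm -6.068871934316796
F [ 3.6499 -0.5427 -1.656 ] gap 0.009375531074980792
t27.5 [-0.61    1.1365 -0.0203]
t24.5 [-0.6154  1.1288 -0.0203]
t21.5 [-0.5555  1.1595 -0.0197]
t18.5 [-0.4941  1.187  -0.019 ]
t15.5 [-0.4313  1.2112 -0.0182]
t12.5 [-0.3673  1.2321 -0.0174]
t9.5 [-0.3023  1.2497 -0.0166]
```

>>> carry_out(targets=[{"roll":0,"slide":[-0.61,1.1,0],"hand":-1},{"roll":0,"slide":[-0.6,1.1,0],"hand":-1},{"roll":0,"slide":[-0.55,1.1,0],"hand":-1},{"roll":0,"slide":[-0.49,1.1,0],"hand":-1},{"roll":0,"slide":[-0.43,1.1,0],"hand":-1}])

```text
time_s: 18.65
position: [0.492, -0.0422, 0.1507]
orientation: [-89.5, -2.8, 7.1]
contact_force: [6.7, -1.4, -2.7]
finger_gap: 0.0096
```

```bash
python3 -c "
from arc import *
plan(6,2)"
```

```text
theta 15.290574455919964 r err mm 0.23864309060595001 y mm -5.824918614559679
F [ 6.6909 -1.3776 -2.7165] gap 0.009552810618790958
t13.3 [-0.2295  0.8267 -0.0104]
t11.3 [-0.2234  0.8276 -0.0103]
t9.3 [-0.1944  0.8349 -0.0099]
t7.3 [-0.1651  0.8412 -0.0095]
t5.3 [-0.1357  0.8464 -0.0091]
t4.1 [-0.0667  0.5059 -0.0052]
```

>>> carry_out(targets=[{"roll":0,"slide":[-0.2,0.8,0],"hand":-1},{"roll":0,"slide":[-0.2,0.8,0],"hand":-1},{"roll":0,"slide":[-0.18,0.8,0],"hand":-1},{"roll":0,"slide":[-0.16,0.7,0],"hand":-1}])

```text
time_s: 19.15
position: [0.4857, -0.043, 0.117]
orientation: [-89.5, -2.8, 7.1]
contact_force: [4.6, -1.8, -3.1]
finger_gap: 0.0092
```

```bash
python3 -c "
from arc import *
plan(4,1.5)"
```

```text
theta 7.286866209867475 r err mm -0.14957914121568883 y mm -5.804249277290587
F [ 4.6265 -1.7575 -3.1122] gap 0.009182554408487026
t5.8 [-0.1193  0.6317 -0.0067]
t4.3 [-0.088   0.6369 -0.0062]
t4.1 [-0.0098  0.0795 -0.0008]
t4.1 [0. 0. 0.]
```

>>> carry_out(targets=[{"roll":0,"slide":[-0.12,0.5,0],"hand":-1},{"roll":0,"slide":[-0.08,0.5,0],"hand":-1},{"roll":0,"slide":[0,0.3,0],"hand":-1},{"roll":0,"slide":[0,0.2,0],"hand":-1}])

```text
time_s: 19.65
position: [0.485, -0.0433, 0.1061]
orientation: [-89.6, -2.9, 7.1]
contact_force: [-9.5, -0.4, 16.8]
finger_gap: 0.0092
```

```bash
python3 -c "
from arc import *
plan(1,1.5)"
```

```text
theta 4.73110270726998 r err mm -0.627108454465064 y mm -5.988979203135309
F [-9.4628 -0.4434 16.8303] gap 0.009235145257995781
t4.1 [-0.0965  0.26   -0.0032]
```

There is 17 N of resistance at the bottom. I'll release and back off upward, then check.

>>> carry_out(targets=[{"roll":0,"slide":[0,0,0],"hand":-0.8},{"roll":0,"slide":[0,0,0],"hand":-0.5},{"roll":0,"slide":[0,-2,0],"hand":-0.45},{"roll":0,"slide":[0,-4,0],"hand":-0.45},{"roll":0,"slide":[0,-5,0],"hand":-0.45}])

```text
time_s: 20.27
position: [0.4748, -0.0429, 0.2122]
orientation: [-89.2, -2.1, 7.1]
contact_force: [1.1, -0.6, -0.1]
finger_gap: 0.0255
```

>>> carry_out(targets=[{"roll":0,"slide":[-3,-5,0],"hand":-0.4},{"roll":0,"slide":[-5,-3,0],"hand":-0.4},{"roll":0,"slide":[-3,0,0],"hand":-0.4},{"roll":0,"slide":[0,0,0],"hand":-0.4}])

```text
time_s: 20.78
position: [0.3609, -0.0576, 0.2945]
orientation: [-89.3, -2.4, 7.2]
contact_force: [1.0, 0.0, 0.5]
finger_gap: 0.0276
```

Run:
```python
from h import *
ims=[]
for n in("scene","side"):
    c=cams.capture(n);P=cloud(c); ims.append(c["image"])
    q=P[...,:2]-CC; X=q[...,0]*np.cos(YAW)+q[...,1]*np.sin(YAW); Y=-q[...,0]*np.sin(YAW)+q[...,1]*np.cos(YAW); Z=P[...,2]
    m=(abs(X)<.09)&(abs(Y)<.13)&(Z>.08)&(Z<.2)
    A=np.stack([X[m],Y[m],np.ones(m.sum())],1); k=np.linalg.lstsq(A,Z[m],rcond=None)[0]
    print(n,m.sum(),"plane",k,"z med",np.median(Z[m]))
    for x in(-.08,-.04,0,.04,.08):
        mm=m&(abs(X-x)<.01); print(x,np.median(Z[mm]) if mm.any() else None)
    mm=(abs(Y)<.04)&(X<-.13)&(X>-.16)&(Z>.05)&(Z<.2); print("handle",mm.sum(),np.median(X[mm]),np.percentile(Z[mm],90)) if mm.any() else 0
s=ctrl.get_state();print(s["time_s"],s["position"],s["finger_gap"],s["contact_force"])
cv2.imwrite("pics/fin.png",cv2.resize(ims[1][110:370,180:400,::-1],(508,600)))
```

```text
scene 3351 plane [ 0.002  -0.0012  0.136 ] z med 0.13596229193852172
-0.08 0.13539421846383304
-0.04 0.13619961485862908
0 0.13699369926983263
0.04 0.13627533029968464
0.08 0.13550623426899988
handle 57 -0.13972067231012755 0.12408543134166443
side 2519 plane [-0.0006 -0.0013  0.1326] z med 0.1324932525602509
-0.08 0.13218711799952382
-0.04 0.13263765053130233
0 0.13336626622498193
0.04 0.13301091701962214
0.08 0.132326232825848
handle 43 -0.1419368121261348 0.12110845227358917
20.875 [ 0.362  -0.0575  0.2942] 0.027955947768169336 [-0.5876 -0.1145  0.5802]
```

View pics/fin.png

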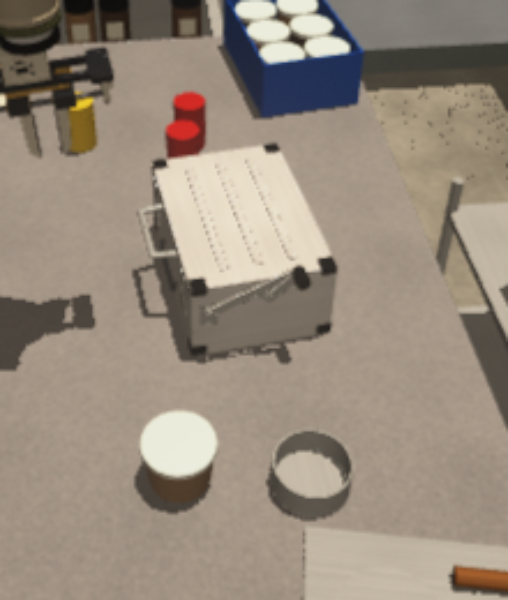

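The final side view shows the lid shut and level at (240,215), with its top at about 135 mm. The handle is at (150,230), the folded stay runs to (300,278), and the tub (178,455) and sieve (312,472) are in place. I'll hand in.

```bash
python3 -c "
from h import *
print(ctrl.job_done())"
```

```text
the job is handed in; nothing more can be done
None
```

The job is done and handed in at about 21 s on the robot's clock; no verdict is reported. The black-capped jar stands upright in the middle compartment, the stay is unlocked and the lid is fully closed.

**How it was done:**
- **Jar:** it stands at about the case's x = -10 mm, y = +2 mm, with its top at 104 mm. That is 35 mm in front of the suggested point, because the downward-pointing tool had to stay clear of the leaning lid.
- **Stay:** I lifted the knee by gripping the lower bar, as the gripper's body would have hit the lid at the thumb grip. Released, it stayed unlocked and the lid sank about 6°.
- **Lid:** I held its handle along the whole arc down to the stop.

**Last checks:**
- **Lid:** it lies level within about 0.1°. Its top reads 136 mm in the scene camera and 132 mm in the side camera, against 135 mm expected. The two disagree by 3.5 mm, with the expected value between them.
- **Handle:** its bar is where it should be with the lid closed.
- **Other things:** the tub, sieve and look-alikes looked unmoved. I did not re-measure the outer jars; they were last seen in place before the lid closed.
- **Forces:** the highest readings were about 21 N setting the jar down and about 19 N at the lid's stop. These were read only at the end of each move.

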